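# Empty the flip-lid nut box into the tray

### The arm

A 7-joint arm with a two-finger parallel gripper is mounted at the origin on a cart in front of the work surface, level with it; the furniture and walls round the work are solid. World frame = base frame: x ahead of the robot, y to its left, z up, the work surface at z = 0. Lengths are in m, angles in rad, forces in N, time in s.
With the tool pointing down it reaches from about 0.4 to 0.85 m from the base axis. Payload 10.4 kg.
Tool frame: the origin (TCP) lies on the centre line of the jaws, within the pads' length; the fingertips stand 11 mm ahead of it and the grasp point (between the pads) lies 8 mm behind it; z points along the fingers, y is the line along which they close (so a half turn about z gives the same grasp; the last joint's range is limited). The gripper opens to 87 mm and grips with 3 to 60 N. Pads are 19 mm wide; open, the fingers measure 117 mm over their backs; the gripper's body (75 mm by 190 mm) begins 51 mm behind the grasp point.
Start: joints at [-1.31, 0.332, -0.065, 1.46, 0.022, 1.35, -0.088], TCP at [0.175, 0.6, 0.234] pointing down, gripper open.
Joint ranges: [-2.6, 2.6], [-0.5, 2.12], [-1.47, 1.34], [0.16, 2.42], [-1.27, 4.41], [0.06, 2.06], [-2.6, 2.6]. Speed limits (rad/s): [2.22, 2.22, 2.79, 2.79, 3.14, 3.14, 3.14].

### API

Orientations are given as a unit quaternion [x, y, z, w].
In Python, from bench import r gives the robot as it stands.
- The arm moves only by the shell command python3 -m pendant 'ROWS' [OPENING] [FORCE]. ROWS is JSON, a list of rows, each a list of 4 numbers: the shift along the tool's x, y, z in m, then the turn about the tool's z in rad. A call has 1 to 8 rows; each row shifts and turns the commanded pose from where the row before left it, along the tool's axes as they then stand; what a row does not reach is not made up. A row lasts 1/12 s, in which the tool goes at most 41.7 mm and 7.16 degrees, less where a joint would pass 70% of its speed; a pose out of reach is approached as far as the arm can. A call with a gripper value outside its range is refused whole. OPENING is the opening, from 0 (shut) to 1 (fully open), set as the call begins (- or left out, the last holds). The fingers move at their own pace and stop on an object; FORCE is the grip in N (left out, the last holds). Time passes only in rows, so rows that do not move let the fingers close. It gives the time, the measured TCP pose, the force, the opening and the grip force at its end, in the units of the state.
- r.read_state(): the state, without advancing time (a new reading comes with each control period).
- r.camera(name): name is "scene" or "top" or "wrist"; returns a dict with "img" (384x512x3 uint8, red, green, blue), "camera_matrix" (3x3 intrinsics, pixels), "xyz" and "attitude" of the camera in the world. Camera axes: x right, y down, z forward; pixel columns grow to the right and rows downward; lengths in m; the calibration is good to about 2 mm. A picture is of the moment at which its call begins. There is no depth.
- r.close_job(): hands the job in; it is judged then, once.
Trained networks look in the newest picture that a camera, given by its name, has taken for a name from the list of things; names that differ only in an ending like _2 or _b are one class to them, and where a whole thing is asked for, a point or a joint stands for the part that bears it (a point fixed in the world has none). Each returns a list of dicts, best first, with "score" (0 to 1); they miss things now and then, are a little off and sometimes report something else, mostly with a low value. They report only what shows in the picture. A call takes as long as a camera call.
- r.outline_of(thing, camera): "mask" (384x512 bool, what is visible of it) and "bbox" ([centre column, centre row, width, height] in pixels, round what is visible of it).
The state is a dict: "time": time; "joint_positions": joint angles; "joint_vel": joint speeds; "joint_torque": joint torques, N m; "ee_pos": TCP position; "eef_rot": TCP orientation; "ft_force": force on the tool from outside, world axes, zero at the start; "torque": the same for the moment, N m; "width": finger opening in m; "grip_force": force on a finger pad.
Only numpy, scipy, OpenCV 4.12 (cv2) and the standard library are available. Lean on these libraries where they do the work, as an engineer would, in place of code of your own. Each camera call takes 0.05 s, during which the arm holds its last target. There are 200 camera calls.

### The job

The clear tipping box holds two brass nuts. Swing its orange lid all the way back, past the click of its catch until it goes no further; only then tip the box forward as far as it goes (the blue side peg is its handle), so that both nuts drop into the grey tray in front of it. Leave the box tipped over with its lid still fully back and both nuts lying in the tray.

Things in the scene. Friction and masses are not known exactly. Their poses are not given: they have to be found in the camera images.
- box_lid (a joint): Orange lid hinged at the box's rear top edge, in rad: 0 shut, 1.57 square, 2.15 fully back on its stop. A spring catch resists between 1.6 and 2.1 (1 to 2 N more at the lid's bar) and then holds the lid, even when the box is tipped. Short of 1.9 it is not held: it drops shut below 1.57, or only leans on the catch and falls shut when the box tips.
- lid_bar (a point): Centre of the orange bar at the lid's front, 10 mm thick, 60 mm free; 110 mm above the worktop with the lid shut, 36 mm ahead of the box rim, so a finger fits on either side. It may turn between fingers. Lid axes: y along the bar, x from bar to hinge, z out of its top (up when shut; -x is the box front). Hinge axis: parallel to y, 130 mm along +x and 1 mm along -z.
- tip_box (a joint): Tipping of the clear, blue-trimmed box (90 x 90 mm, 47 high) about its front bottom edge, 60 mm above the worktop, in a dark steel stand fixed to the worktop. In rad: 0 level on its rear rest, 1.95 tipped forward onto its stop, where it stays by its weight; let go below about 1.0 it falls back. Box and lid: 0.3 kg.
- tip_peg (a point): Grip point on the blue peg (10 mm thick) that sticks out 80 mm from the box wall farthest from the robot; 55 mm from that wall, 88 mm above the worktop at the start. It may turn between fingers. Box axes: y along the peg into the box; while level z is up and -x the box front, where the tray is. Pivot axis: parallel to y, 68 mm along -x and 28 mm along -z from here.
- tray: Loose grey open tray, 110 x 140 mm, 24 mm high, walls 3 mm, in front of the stand (on the side the box tips to). Origin: centre of its underside; x along the 110 mm, y along the 140 mm, z up.
- nut_a: Brass hexagon nut, 22 mm over corners, 10 mm thick, 20 g; lies in the box at the start. Origin: centre of its underside.
- nut_b: The second nut, alike.

How it is judged:
On the way, in this order (a step that is already met when the one before it is completed fails the run):
1. the lid is swung fully back past its catch while the box still stands level (value of joint box_lid above 1.95 rad and value of joint tip_box below 0.2 rad), for 0.2 s.
2. the box is tipped forward onto its stop (value of joint tip_box above 1.75 rad), for 0.2 s.
At the end, for the whole second after the job is handed in: The lid is still fully back in its catch (over 1.9 rad), the box stays tipped forward at its stop (over 1.75 rad), both nuts lie at rest within the tray's walls, and the tray stands flat on the worktop (value of joint box_lid above 1.9 rad and value of joint tip_box above 1.75 rad and x of nut_a in the frame of tray between -0.055 and 0.055 m and y of nut_a in the frame of tray between -0.07 and 0.07 m and z of nut_a in the frame of tray between -0.002 and 0.03 m and x of nut_b in the frame of tray between -0.055 and 0.055 m and y of nut_b in the frame of tray between -0.07 and 0.07 m and z of nut_b in the frame of tray between -0.002 and 0.03 m and height (world z) of tray below 0.01 m and angle between tray's own z axis and vertical below 0.1 rad and linear speed of each of nut_a, nut_b below 0.05 m/s); the robot touches nothing.
It fails at once if the box is tipped while the lid is not fully back in its catch (value of joint tip_box above 0.4 rad and value of joint box_lid below 1.75 rad).
It also fails if it takes over 58 s, if anything falls off the work surface, if the arm or the gripper's body presses on something with over 40 N, if the wrist force passes 120 N, or if a joint passes its speed limit or range.

## Working session

There is one attempt and no reset: what is moved stays moved. The work goes in short steps, Python scripts to look and compute and a shell command to move; the robot and the scene stay as the last step left them, time stands still between calls to the robot, and variables do not carry over. Pictures are saved under pics/ and viewed, at most 12 in all, crops included, and the job is handed in when it is done.

```bash
mkdir -p pics; ls; cat > h.py <<'E'
from bench import r
import numpy as np, cv2
from scipy.spatial.transform import Rotation as R
def att(a):
    a=np.array(a,float)
    return a if a.shape==(3,3) else R.from_quat(a).as_matrix()
def shot(n,f=None):
    c=r.camera(n); 
    if f: cv2.imwrite('pics/'+f,cv2.cvtColor(c['img'],cv2.COLOR_RGB2BGR))
    return c
def ray(c,u,v):
    K=np.array(c['camera_matrix']); d=att(c['attitude'])@np.linalg.inv(K)@[u,v,1]
    return np.array(c['xyz']),d/np.linalg.norm(d)
def tri(rays):
    A=sum(np.eye(3)-np.outer(d,d) for o,d in rays); b=sum((np.eye(3)-np.outer(d,d))@o for o,d in rays)
    p=np.linalg.solve(A,b); return p,[np.linalg.norm(np.cross(p-o,d)) for o,d in rays]
def plane(c,u,v,z):
    o,d=ray(c,u,v); return o+d*(z-o[2])/d[2]
def proj(c,p):
    q=att(c['attitude']).T@(np.array(p)-c['xyz']); q=np.array(c['camera_matrix'])@q; return q[:2]/q[2]
E
python3 - <<'E'
from h import *
s=r.read_state(); print(s['ee_pos'],s['eef_rot'],s['width'])
ims=[]
for n in('scene','top'):
    c=shot(n,n+'0.png'); print(n,c['xyz'],c['attitude'])
    print(c['camera_matrix'])
    for t in('box_lid','tip_peg','tip_box','tray','nut_a','lid_bar'):
        print(t,[(round(o['score'],2),np.round(o['bbox'])) for o in r.outline_of(t,n)])
E
```

```text
pics
[0.17491959 0.59963859 0.23273469] [ 1.41433142e-01  9.89947543e-01 -7.23806022e-04 -6.33716653e-05] 0.08680791784516718
scene [ 0.05238305 -0.78288141  0.45966894] [ 0.79436733 -0.26747267  0.18059242 -0.5146118 ]
[[377.40484056   0.         257.66806633]
 [  0.         377.40484056 193.39397978]
 [  0.           0.           1.        ]]
box_lid [(0.57, array([245., 196.,  73.,  27.]))]
tip_peg [(0.97, array([244., 204.,  71.,  48.]))]
tip_box [(0.94, array([243., 202.,  70.,  49.]))]
tray [(0.77, array([282., 250.,  80.,  46.])), (0.69, array([243., 196.,  72.,  28.]))]
nut_a []
lid_bar [(0.72, array([244., 194.,  72.,  25.]))]
top [ 0.41415761 -0.15165435  0.91536995] [ 0.70623906 -0.70278746  0.06050369 -0.06046048]
[[370.40871366   0.         255.90625229]
 [  0.         370.40871366 191.52848855]
 [  0.           0.           1.        ]]
box_lid [(0.73, array([248., 211.,  69.,  56.]))]
tip_peg [(0.67, array([251., 194.,  72.,  79.]))]
tip_box [(0.81, array([254., 196.,  68.,  76.]))]
tray [(0.9, array([293., 203.,  59.,  65.])), (0.5, array([250., 209.,  69.,  55.]))]
nut_a [(0.2, array([250., 210.,  70.,  54.]))]
lid_bar [(0.87, array([249., 211.,  74.,  51.]))]
```

```bash
python3 - <<'E'
import cv2
a=cv2.imread('pics/scene0.png')[150:300,180:360];b=cv2.imread('pics/top0.png')[130:280,180:360]
o=cv2.vconcat([cv2.resize(x[:, :],None,fx=4,fy=4,interpolation=cv2.INTER_CUBIC)[:300 if 0 else 600] for x in (a,)])
cv2.imwrite('pics/s1.png',o)
cv2.imwrite('pics/t1.png',cv2.resize(b,None,fx=4,fy=4,interpolation=cv2.INTER_CUBIC))
E
```

```text
(no output)
```

View pics/s1.png

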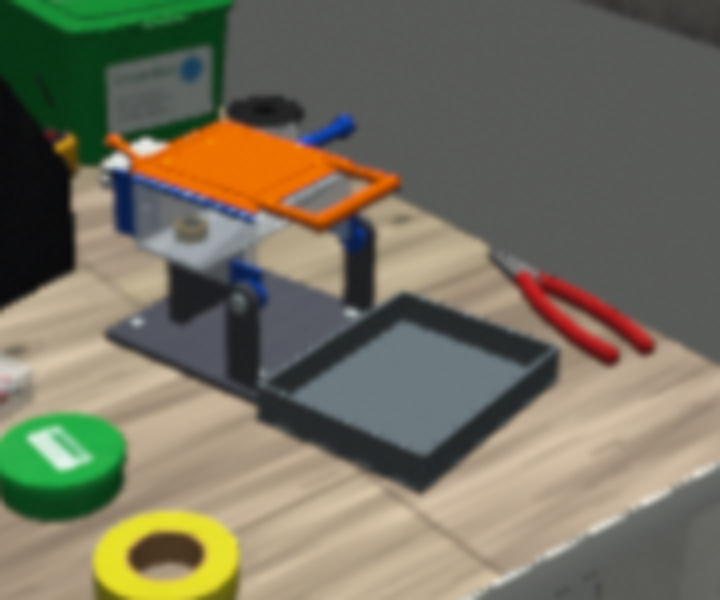

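View pics/t1.png

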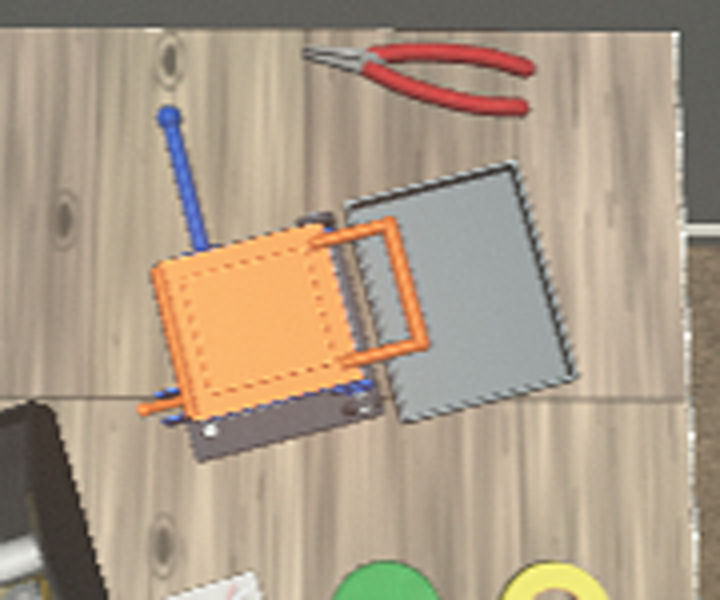

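The scene crop shows the box with its lid shut. The bar's corners are at scene px (260,205) and (279,196), and top px (277.5,185.5) and (285.5,216). The peg's tip is at scene (267,181) and top (222,159). The tray is clear on the box's front side.

```bash
cat > m.py <<'E'
from h import *
S=shot('scene');T=shot('top')
f=lambda c,x,y,ox,oy: ray(c,(x+.5)/4-.5+ox,(y+.5)/4-.5+oy)
pts={'barN':((320,222),(424,345)),'barF':((394,183),(391,222)),'pegtip':((347,124),(169,116)),'pegbase':((298,141),(203,245)),'trayN':((425,485),(577,378)),'trayF':((558,352),(513,163)),
'trayB':((402,296),(347,205)),'trayA':((262,398),(405,420)),'hingeEnd':((110,140),(142,410))}
P={}
for k,(s,t) in pts.items():
    p,e=tri([f(S,*s,180,150),f(T,*t,180,130)]); P[k]=p; print(k,np.round(p,4),np.round(e,4))
d=P['barN']-P['barF'];print('bar',np.linalg.norm(d),(P['barN']+P['barF'])/2,'yaw',np.degrees(np.arctan2(d[1],d[0])))
d=P['pegbase']-P['pegtip'];print('peg',np.linalg.norm(d),np.degrees(np.arctan2(d[1],d[0])))
E
python3 m.py
```

```text
barN [ 0.4997 -0.2163  0.1126] [0.0001 0.0001]
barF [ 0.5675 -0.1984  0.111 ] [0.0005 0.0005]
pegtip [ 0.6336 -0.0731  0.0901] [0.0005 0.0005]
pegbase [ 0.5631 -0.0994  0.1033] [0.0087 0.0087]
trayN [ 0.4906 -0.318   0.007 ] [0.0005 0.0005]
trayF [ 0.6233 -0.2802  0.0198] [0.0005 0.0005]
trayB [ 0.5957 -0.1769  0.02  ] [0.0001 0.0001]
trayA [ 0.4645 -0.2123  0.0146] [0.0001 0.0001]
hingeEnd [ 0.4628 -0.064   0.1176] [0.0007 0.0007]
bar 0.07010122383111349 [ 0.5335731  -0.20737491  0.11179279] yaw -165.2083607893715
peg 0.07644832235883915 -159.55326984732397
```

View pics/scene0.png

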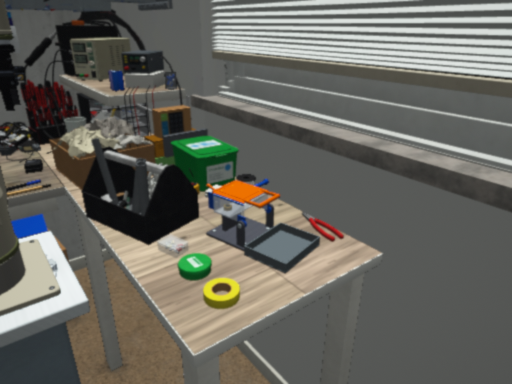

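View pics/top0.png

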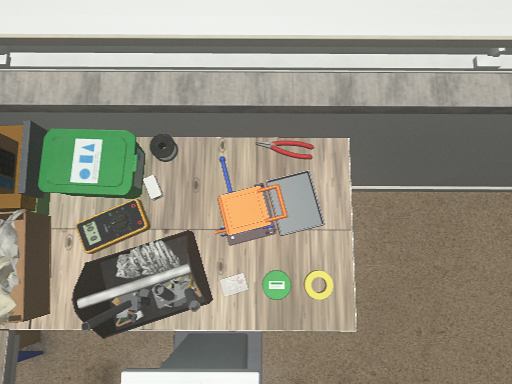

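The scene view shows a black toolbox with a handle (scene (95–190,140–235), top (75–210,230–335)) between the start and the box. A shelf and a brown box stand farther left. I'll check their heights before crossing.

```bash
python3 - <<'E'
from h import *
S=shot('scene');T=shot('top')
for k,s,t in[('handleL',(97,143),(80,301)),('handleR',(190,162),(190,270)),('crate',(237,150),(137,133)),('toolboxpeak',(192,178),(190,233))]:
    print(k,*[np.round(x,3) for x in tri([ray(S,*s),ray(T,*t)])])
for p in([.175,.6,.234],[.175,.6,.42],[.3,.3,.4]): print(proj(S,p).round(),proj(T,p).round())
W=shot('wrist','w0.png'); print(W['xyz'])
E
```

```text
handleL [0.312 0.191 0.181] [0.016 0.016]
handleR [ 0.408 -0.037  0.179] [0.025 0.025]
crate [0.68  0.119 0.117] [0.005 0.005]
toolboxpeak [ 0.457 -0.008  0.118] [0.004 0.004]
[ 13. 104.] [-186.  396.]
[-3. 38.] [-367.  453.]
[71. 50.] [-87. 342.]
[0.10364244 0.62177294 0.3846321 ]
```

View pics/w0.png

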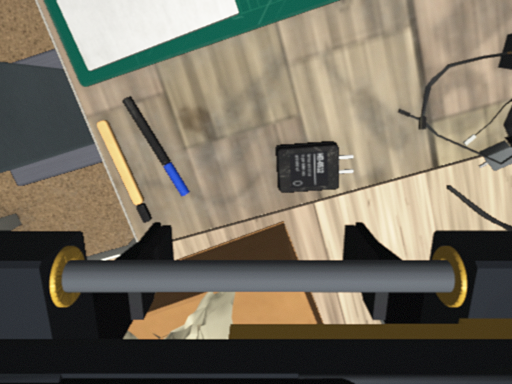

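Nothing in the way stands above about 0.18 m, so I'll cross at z ≈ 0.35. First I rise and turn.

```bash
python3 -m pendant '[[0,0,-0.015,-0.068],[0,0,-0.015,-0.068],[0,0,-0.015,-0.068],[0,0,-0.015,-0.068],[0,0,-0.015,-0.068],[0,0,-0.015,-0.068],[0,0,-0.015,-0.068],[0,0,-0.015,-0.068]]' 0.6 15
cat > g.py <<'E'
# g.py x y z [yawdeg of tool y]: shift in tool axes to reach a point
from h import *
import sys
t=np.array([float(a) for a in sys.argv[1:4]]);s=r.read_state()
M=R.from_quat(s['eef_rot']).as_matrix()
print('d tool',np.round(M.T@(t-s['ee_pos']),4),'ytool yaw',np.degrees(np.arctan2(M[1,1],M[0,1])).round(1),'pos',np.round(s['ee_pos'],4),'F',np.round(s['ft_force'],1),'w',round(s['width'],4),'t',s['time'])
E
python3 g.py 0.5335 -0.2075 0.25; python3 g.py 0.45 0.2 0.35
```

```text
time: 1.62
ee_pos: [0.175, 0.6, 0.3544]
eef_rot: [-0.131, 0.991, 0.0, 0.0]
ft_force: [0.9, 0.7, 0.0]
width: 0.0529
grip_force: 0.0
d tool [-0.1358 -0.873   0.1042] ytool yaw 105.1 pos [0.175  0.6    0.3544] F [0.9 0.7 0. ] w 0.0529 t 1.6167
d tool [-0.1613 -0.4578  0.0043] ytool yaw 105.1 pos [0.175  0.6    0.3544] F [0.9 0.7 0. ] w 0.0529 t 1.6167
```

```bash
python3 -m pendant '[[-0.01,-0.029,0,0],[-0.01,-0.029,0,0],[-0.01,-0.029,0,0],[-0.01,-0.029,0,0],[-0.01,-0.029,0,0],[-0.01,-0.029,0,0],[-0.01,-0.029,0,0],[-0.01,-0.029,0,0]]' >/dev/null
python3 -m pendant '[[-0.01,-0.029,0,0],[-0.01,-0.029,0,0],[-0.01,-0.029,0,0],[-0.01,-0.029,0,0],[-0.01,-0.029,0,0],[-0.01,-0.029,0,0],[-0.01,-0.029,0,0],[-0.01,-0.029,0,0]]'
python3 g.py 0.5335 -0.2075 0.25
```

```text
time: 2.95
ee_pos: [0.4496, 0.1914, 0.3538]
eef_rot: [-0.13, 0.992, 0.0, 0.0]
ft_force: [1.5, -0.2, 0.0]
width: 0.0525
grip_force: 0.0
d tool [ 0.0216 -0.4071  0.1036] ytool yaw 104.9 pos [0.4496 0.1914 0.3538] F [ 1.5 -0.2  0. ] w 0.0525 t 2.95
```

```bash
python3 -m pendant '[[0.0015,-0.029,0,0],[0.0015,-0.029,0,0],[0.0015,-0.029,0,0],[0.0015,-0.029,0,0],[0.0015,-0.029,0,0],[0.0015,-0.029,0,0],[0.0015,-0.029,0,0],[0.0015,-0.029,0,0]]' >/dev/null
python3 -m pendant '[[0.0015,-0.029,0.01,0],[0.0015,-0.029,0.01,0],[0.0015,-0.029,0.01,0],[0.0015,-0.029,0.01,0],[0.0015,-0.029,0.01,0],[0.0015,-0.029,0.01,0],[0,0,0.02,0],[0,0,0,0]]' 0.5
python3 g.py 0.5335 -0.2075 0.11
python3 - <<'E'
from h import *
c=shot('wrist','w1.png'); print(c['xyz'], proj(c,[.5335,-.2075,.11]),proj(c,[.4997,-.2163,.11]),proj(c,[.5675,-.1984,.11]),proj(c,[.6336,-.0731,.088]))
E
```

```text
time: 4.28
ee_pos: [0.5316, -0.2062, 0.2703]
eef_rot: [-0.128, 0.992, 0.0, -0.002]
ft_force: [-0.3, 0.6, -0.4]
width: 0.0437
grip_force: 0.0
d tool [-0.0022 -0.0019  0.1603] ytool yaw 104.7 pos [ 0.5316 -0.2062  0.2703] F [-0.3  0.6 -0.4] w 0.0437 t 4.2833
[ 0.46042267 -0.22397342  0.42169052] [254.27702156 177.2452136 ] [254.20347328 139.49985265] [254.59847759 213.13836765] [350.90354877 289.30309712]
```

View pics/w1.png

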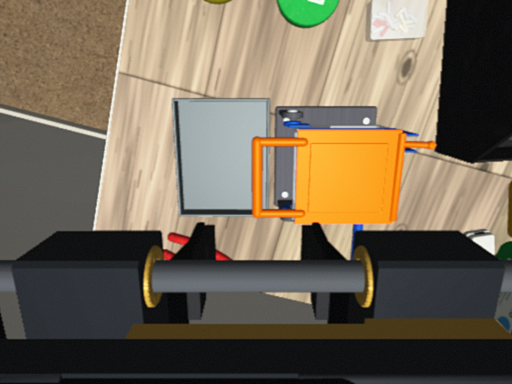

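The wrist view shows the bar's centre at (257,177) against a predicted (254,177), so it is about 2 mm further back. I'll narrow the jaws, descend and grip.

```bash
python3 -m pendant '[[-0.001,0,0.02,0],[-0.001,0,0.02,0],[0,0,0.02,0],[0,0,0.02,0],[0,0,0.02,0],[0,0,0.02,0],[0,0,0.02,0],[0,0,0.02,0]]' 0.3 >/dev/null
python3 -m pendant '[[0,0,0,0],[0,0,0,0]]'
python3 -m pendant '[[0,0,0,0],[0,0,0,0],[0,0,0,0],[0,0,0,0]]' 0.05 10; python3 g.py 0.5335 -0.2075 0.11
```

```text
time: 5.17
ee_pos: [0.5355, -0.2032, 0.1142]
eef_rot: [-0.131, 0.991, 0.0, -0.0]
ft_force: [0.3, -0.5, 0.8]
width: 0.0262
grip_force: 0.0
time: 5.5
ee_pos: [0.5361, -0.2058, 0.115]
eef_rot: [-0.129, 0.992, -0.001, 0.001]
ft_force: [1.0, 0.0, -0.9]
width: 0.0097
grip_force: 10.0
d tool [ 0.0029 -0.0009  0.0049] ytool yaw 104.9 pos [ 0.5361 -0.2058  0.115 ] F [ 1.   0.  -0.9] w 0.0097 t 5.5
```

```bash
python3 -m pendant '[[0,0,0,0],[0,0,0,0],[0,0,0.004,0],[0,0,0.004,0],[0,0,0,0],[0,0,0,0]]' 0.25 >/dev/null
python3 -m pendant '[[0,0,0,0],[0,0,0,0],[0,0,0,0],[0,0,0,0]]' 0.05 12; python3 g.py 0.5335 -0.2075 0.11
python3 - <<'E'
import numpy as np
# arc in tool axes (y rear, z down), r=.13, hinge 1mm below
p=lambda a:np.array([.13-.13*np.cos(a)+.001*np.sin(a)*0, -.13*np.sin(a)])
for i,(a,b) in enumerate(zip(np.linspace(0,2.18,25)[:-1],np.linspace(0,2.18,25)[1:])): print(round(b,2),np.round(p(b)-p(a),4))
E
```

```text
time: 6.33
ee_pos: [0.5355, -0.2059, 0.1061]
eef_rot: [-0.129, 0.992, -0.001, 0.001]
ft_force: [1.9, -5.1, -0.5]
width: 0.0097
grip_force: 12.0
d tool [ 0.0024 -0.0011 -0.0039] ytool yaw 104.9 pos [ 0.5355 -0.2059  0.1061] F [ 1.9 -5.1 -0.5] w 0.0097 t 6.3333
0.09 [ 0.0005 -0.0118]
0.18 [ 0.0016 -0.0117]
0.27 [ 0.0027 -0.0115]
0.36 [ 0.0037 -0.0112]
0.45 [ 0.0047 -0.0108]
0.55 [ 0.0057 -0.0104]
0.64 [ 0.0066 -0.0098]
0.73 [ 0.0074 -0.0092]
0.82 [ 0.0082 -0.0085]
0.91 [ 0.009  -0.0077]
1.0 [ 0.0096 -0.0068]
1.09 [ 0.0102 -0.0059]
1.18 [ 0.0107 -0.005 ]
1.27 [ 0.0111 -0.004 ]
1.36 [ 0.0114 -0.003 ]
1.45 [ 0.0116 -0.0019]
1.54 [ 0.0118 -0.0008]
1.64 [0.0118 0.0002]
1.73 [0.0117 0.0013]
1.82 [0.0116 0.0024]
1.91 [0.0113 0.0034]
2.0 [0.011  0.0044]
2.09 [0.0105 0.0054]
2.18 [0.01   0.0063]
```

```bash
python3 -m pendant '[[0,0.0005,-0.0118,0],[0,0.0016,-0.0117,0],[0,0.0027,-0.0115,0],[0,0.0037,-0.0112,0],[0,0.0047,-0.0108,0],[0,0.0057,-0.0104,0],[0,0.0066,-0.0098,0],[0,0.0074,-0.0092,0]]'; python3 g.py 0.5245 -0.174 0.1965
```

```text
time: 7.0
ee_pos: [0.5272, -0.1743, 0.1939]
eef_rot: [-0.129, 0.992, -0.001, 0.001]
ft_force: [2.6, -6.4, 5.2]
width: 0.0092
grip_force: 12.0
d tool [ 0.0025  0.001  -0.0026] ytool yaw 104.8 pos [ 0.5272 -0.1743  0.1939] F [ 2.6 -6.4  5.2] w 0.0092 t 7.0
```

```bash
python3 -m pendant '[[0,0.0082,-0.0085,0],[0,0.009,-0.0077,0],[0,0.0096,-0.0068,0],[0,0.0102,-0.0059,0],[0,0.0107,-0.005,0],[0,0.0111,-0.004,0],[0,0.0114,-0.003,0],[0,0.0116,-0.0019,0]]'; 
python3 - <<'E'
from h import *
c=shot('scene','s2.png'); cv2.imwrite('pics/s2c.png',cv2.resize(cv2.imread('pics/s2.png')[60:300,130:380],None,fx=2.4,fy=2.4))
E
```

```text
time: 7.67
ee_pos: [0.5056, -0.0929, 0.2356]
eef_rot: [-0.13, 0.992, 0.0, 0.001]
ft_force: [1.8, -1.0, -0.6]
width: 0.0091
grip_force: 12.0
```

View pics/s2c.png

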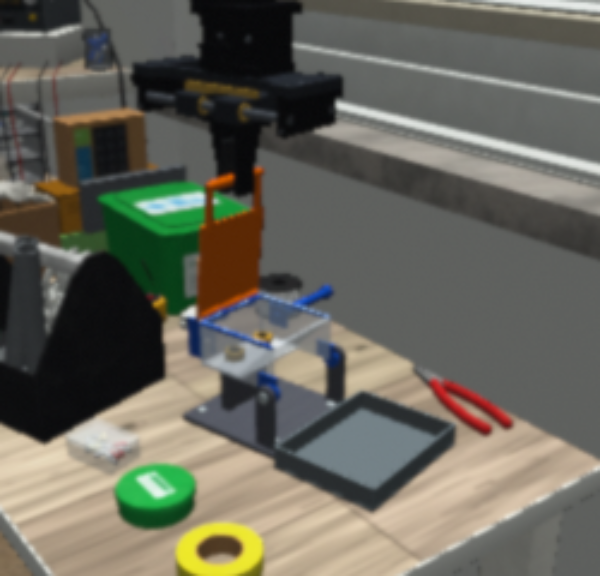

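The lid stands upright, held by the bar at (235,180) in the crop. The box is level with both nuts in it. I'll continue past the catch.

```bash
python3 -m pendant '[[0,0.0118,-0.0008,0],[0,0.0118,0.0002,0],[0,0.0117,0.0013,0],[0,0.0116,0.0024,0],[0,0.0113,0.0034,0],[0,0.011,0.0044,0],[0,0.0105,0.0054,0],[0,0.008,0.005,0]]'; python3 -m pendant '[[0,0.002,0.001,0],[0,0,0,0],[0,0,0,0]]'; python3 g.py 0.481 -0.013 0.218
```

```text
time: 8.38
ee_pos: [0.4831, -0.0083, 0.2133]
eef_rot: [-0.13, 0.992, -0.0, 0.0]
ft_force: [5.1, -16.9, 15.7]
width: 0.0099
grip_force: 12.0
time: 8.63
ee_pos: [0.4836, -0.0094, 0.2135]
eef_rot: [-0.129, 0.992, -0.001, 0.001]
ft_force: [2.0, -9.4, 10.0]
width: 0.0093
grip_force: 12.0
d tool [ 0.0034 -0.0029 -0.0045] ytool yaw 104.8 pos [ 0.4836 -0.0094  0.2135] F [ 2.  -9.4 10. ] w 0.0093 t 8.6333
```

It is pressing against the stop with the pose as expected. Now I release and rise.

```bash
python3 -m pendant '[[0,0,0,0],[0,0,0,0],[0,0,0,0],[0,0,0,0],[0,0,-0.012,0],[0,0,-0.02,0],[0,0,-0.03,0],[0,0,-0.03,0]]' 0.3
python3 g.py 0.607 -0.08 0.305
python3 - <<'E'
from h import *
c=shot('scene','s3.png');T=shot('top','t3.png')
a=cv2.resize(cv2.imread('pics/s3.png')[110:290,170:340],(400,424));b=cv2.resize(cv2.imread('pics/t3.png')[120:290,170:340],(400,424))
cv2.imwrite('pics/st3.png',cv2.hconcat([a,b]))
E
```

```text
time: 9.3
ee_pos: [0.4816, -0.0066, 0.3047]
eef_rot: [-0.13, 0.992, 0.0, -0.001]
ft_force: [0.8, 0.8, 0.3]
width: 0.0259
grip_force: 0.0
d tool [-0.1022 -0.1033 -0.0006] ytool yaw 104.9 pos [ 0.4816 -0.0066  0.3047] F [0.8 0.8 0.3] w 0.0259 t 9.3
```

View pics/st3.png

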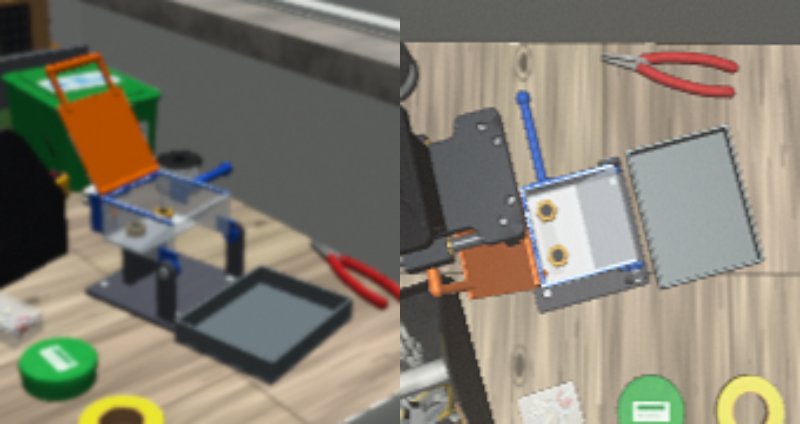

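The lid stays back on its own, the nuts lie in the box and the peg is free. The peg's tip is at (523,98) and its root at (543,183) in the right half. Now I go to the peg.

```bash
python3 - <<'E'
from h import *
T=shot('top')
a=plane(T,222.3,159,.088);b=plane(T,230.8,193.4,.088);print(a,b,np.linalg.norm(a-b), b+(a-b)*55/80)
E
python3 -m pendant '[[-0.014,-0.013,0,0],[-0.014,-0.013,0,0],[-0.014,-0.013,0,0],[-0.014,-0.013,0,0],[-0.014,-0.013,0,0],[-0.014,-0.013,0,0],[-0.014,-0.013,0,0],[-0.004,-0.012,0,0]]' 0.4 > /dev/null
python3 -m pendant '[[0,0,0.02,0],[0,0,0.02,0],[0,0,0,0]]'; python3 g.py 0.607 -0.08 0.088
python3 - <<'E'
from h import *
c=shot('wrist','w2.png'); print(proj(c,[.607,-.08,.088]),proj(c,[.6336,-.0731,.088]),[(o['score'],o['bbox']) for o in r.outline_of('tip_peg','wrist')])
E
```

```text
[ 0.63286964 -0.07363525  0.088     ] [ 0.55268777 -0.09451628  0.088     ] 0.08285620359593593 [ 0.60781281 -0.08016057  0.088     ]
time: 10.37
ee_pos: [0.6054, -0.0802, 0.2597]
eef_rot: [-0.129, 0.992, 0.001, -0.003]
ft_force: [-0.2, 0.9, -0.4]
width: 0.0347
grip_force: 0.0
d tool [-0.0027 -0.0006  0.1717] ytool yaw 104.9 pos [ 0.6054 -0.0802  0.2597] F [-0.2  0.9 -0.4] w 0.0347 t 10.3667
[255.85510153 174.94319595] [255.77832584 202.28521207] []
```

View pics/w2.png

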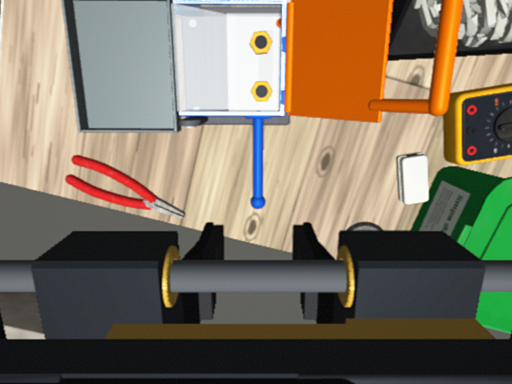

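The wrist view shows the peg at column 258.5, straight, with its tip at (258,203). That puts it about 2 mm further back than predicted, and nothing is in the way.

```bash
python3 -m pendant '[[-0.002,0.001,0.022,0],[-0.001,0,0.022,0],[0,0,0.022,0],[0,0,0.022,0],[0,0,0.022,0],[0,0,0.022,0],[0,0,0.021,0],[0,0,0.02,0]]' >/dev/null
python3 -m pendant '[[0,0,0,0],[0,0,0,0],[0,0,0,0]]'
python3 -m pendant '[[0,0,0,0],[0,0,0,0],[0,0,0,0],[0,0,0,0],[0,0,0,0]]' 0.05 12;  python3 g.py 0.607 -0.08 0.088
python3 - <<'E'
import numpy as np
p=lambda a:73.54*np.array([np.cos(a+np.arctan2(28,68)),-np.sin(a+np.arctan2(28,68))])/1000
L=np.linspace(0,1.95,25)
for a,b in zip(L[:-1],L[1:]): print(round(b,2),np.round(p(b)-p(a),4).tolist())
E
```

```text
time: 11.38
ee_pos: [0.6112, -0.0786, 0.0934]
eef_rot: [-0.13, 0.992, -0.0, 0.001]
ft_force: [0.7, 0.4, 0.8]
width: 0.0351
grip_force: 0.0
time: 11.8
ee_pos: [0.6104, -0.0786, 0.0918]
eef_rot: [-0.13, 0.992, -0.0, 0.0]
ft_force: [2.8, -8.6, 0.7]
width: 0.0097
grip_force: 5.1
d tool [ 0.0037 -0.0005  0.0038] ytool yaw 104.9 pos [ 0.6104 -0.0786  0.0918] F [ 2.8 -8.6  0.7] w 0.0097 t 11.8
0.08 [-0.0025, -0.0054]
0.16 [-0.0029, -0.0052]
0.24 [-0.0033, -0.005]
0.32 [-0.0037, -0.0047]
0.41 [-0.0041, -0.0043]
0.49 [-0.0044, -0.004]
0.57 [-0.0047, -0.0036]
0.65 [-0.005, -0.0032]
0.73 [-0.0053, -0.0028]
0.81 [-0.0055, -0.0024]
0.89 [-0.0057, -0.0019]
0.98 [-0.0058, -0.0015]
1.06 [-0.0059, -0.001]
1.14 [-0.006, -0.0005]
1.22 [-0.006, -0.0]
1.3 [-0.006, 0.0005]
1.38 [-0.0059, 0.001]
1.46 [-0.0058, 0.0014]
1.54 [-0.0057, 0.0019]
1.62 [-0.0055, 0.0023]
1.71 [-0.0053, 0.0028]
1.79 [-0.005, 0.0032]
1.87 [-0.0048, 0.0036]
1.95 [-0.0045, 0.004]
```

```bash
python3 -m pendant '[[0,0,0,0],[0,0,0,0],[0,-0.0025,-0.0054,0],[0,-0.0029,-0.0052,0],[0,-0.0033,-0.005,0],[0,-0.0037,-0.0047,0],[0,-0.0041,-0.0043,0],[0,-0.0044,-0.004,0]]'
python3 -m pendant '[[0,-0.0047,-0.0036,0],[0,-0.005,-0.0032,0],[0,-0.0053,-0.0028,0],[0,-0.0055,-0.0024,0],[0,-0.0057,-0.0019,0],[0,-0.0058,-0.0015,0],[0,-0.0059,-0.001,0],[0,-0.006,-0.0005,0]]'
```

```text
time: 12.47
ee_pos: [0.6153, -0.0973, 0.1205]
eef_rot: [-0.13, 0.991, 0.001, -0.0]
ft_force: [-2.2, 7.2, 0.4]
width: 0.0096
grip_force: 12.0
time: 13.13
ee_pos: [0.6271, -0.1412, 0.1381]
eef_rot: [-0.13, 0.992, 0.0, 0.0]
ft_force: [-0.3, 2.6, 2.3]
width: 0.0094
grip_force: 12.0
```

```bash
python3 -m pendant '[[0,-0.006,0,0],[0,-0.006,0.0005,0],[0,-0.0059,0.001,0],[0,-0.0058,0.0014,0],[0,-0.0057,0.0019,0],[0,-0.0055,0.0023,0],[0,-0.0053,0.0028,0],[0,-0.005,0.0032,0]]'
python3 -m pendant '[[0,-0.0048,0.0036,0],[0,-0.0045,0.004,0],[0,-0.002,0.002,0],[0,0,0,0],[0,0,0,0]]'
python3 - <<'E'
from h import *
c=shot('scene','s4.png');T=shot('top','t4.png')
a=cv2.resize(cv2.imread('pics/s4.png')[110:290,170:340],(400,424));b=cv2.resize(cv2.imread('pics/t4.png')[120:290,170:340],(400,424))
cv2.imwrite('pics/st4.png',cv2.hconcat([a,b]))
E
```

```text
time: 13.8
ee_pos: [0.6384, -0.1856, 0.1233]
eef_rot: [-0.13, 0.992, -0.0, -0.0]
ft_force: [-1.1, 0.1, -0.7]
width: 0.0094
grip_force: 12.0
time: 14.22
ee_pos: [0.6413, -0.1941, 0.1142]
eef_rot: [-0.13, 0.991, 0.001, -0.0]
ft_force: [-5.0, 7.5, 6.3]
width: 0.0093
grip_force: 12.0
```

View pics/st4.png

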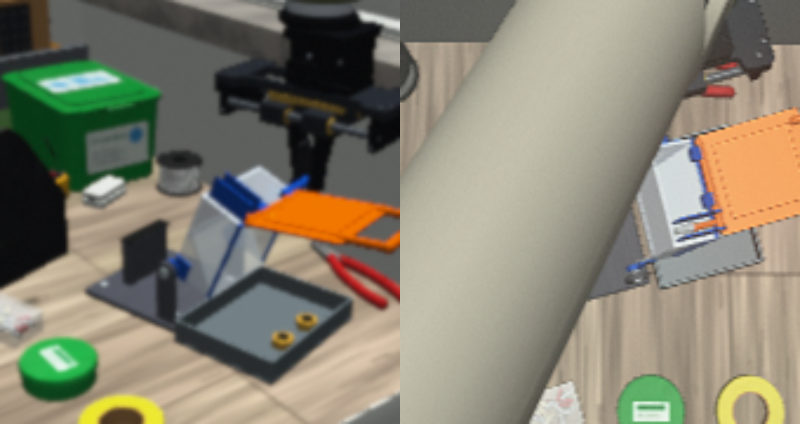

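The box lies on its stop, the lid is still back, and both nuts are in the tray (crop (283,340) and (307,320)). I'll release and rise clear.

```bash
python3 -m pendant '[[0,0,0,0],[0,0,0,0],[0,0,0,0],[0,0,0,0],[0,0,-0.012,0],[0,0,-0.02,0],[0,0,-0.03,0],[0,0,-0.03,0]]' 0.4
python3 -m pendant '[[0,0,-0.03,0],[0,0,-0.03,0],[0,0,0,0],[0,0,0,0],[0,0,0,0],[0,0,0,0],[0,0,0,0],[0,0,0,0]]'
python3 - <<'E'
from h import *
c=shot('scene','s5.png');T=shot('wrist','t5.png')
a=cv2.resize(cv2.imread('pics/s5.png')[110:290,170:340],(400,424));b=cv2.resize(cv2.imread('pics/t5.png'),(400,300))
cv2.imwrite('pics/st5.png',cv2.hconcat([a[:300],b]))
E
```

```text
time: 14.98
ee_pos: [0.641, -0.1958, 0.2076]
eef_rot: [-0.13, 0.992, -0.0, -0.0]
ft_force: [0.1, -0.1, -0.0]
width: 0.0344
grip_force: 0.0
time: 15.65
ee_pos: [0.6411, -0.1955, 0.2653]
eef_rot: [-0.13, 0.992, 0.0, -0.001]
ft_force: [0.6, -0.1, -0.2]
width: 0.0348
grip_force: 0.0
```

View pics/st5.png

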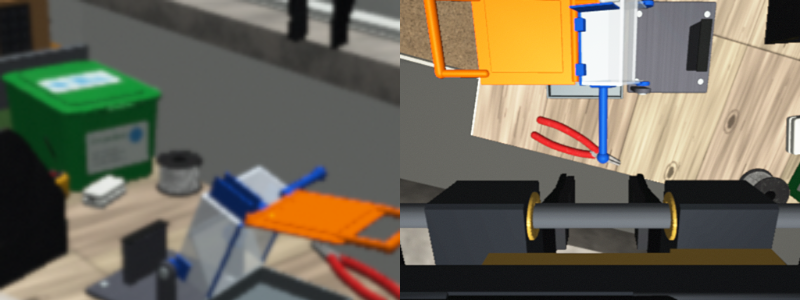

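The box stays tipped with its lid back, and the gripper is clear of the peg (tip at (602,158) in the right half). I'm handing in.

```bash
python3 -c "
from bench import r
print(r.close_job())"
```

```text
the job is handed in; nothing more can be done
None
```

The job is handed in, with no verdict returned: the lid was swung fully back past its catch, then the box was tipped onto its stop, and both nuts were seen lying in the tray; the arm was clear at about 16 s.

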